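Empty the ink cartridge tray into the return box and hook its lid on

TASK

Please empty the green tray of spent ink cartridges into the blue return box: carry it there level, tip all four cartridges in over its open end, and stand the empty tray upright on the desk beside the box again. Then close the box: hook the lid's two feet at a tilt into the slots of the box's near wall and swing its far edge down until the lid lies flat on the rim all round. Leave the apple where it lies.

Things in the scene. Friction and masses are not known exactly. Their poses are not given: they have to be found in the camera images.
- box: Blue open-topped return box fixed to the desk, outside 150 (x) x 140 (y) x 112 mm high, walls 4 mm. Origin: centre of its underside, z up; +x points away from the robot, give or take its yaw. The near (-x) wall has two slots through it, y = 21 to 51 and -21 to -51 mm, z = 89 to 106 mm, under a 6 mm bridge that is the rim. The other walls are plain; inside is empty.
- lid: Blue lid, 0.14 kg: plate 150 (x) x 140 (y), underside 18 and top 22 mm above the origin, which is at its centre in the plane of the feet's undersides (z = 0 on the desk, z up). On top, mid-plate, a grey grip bar 14 (x) x 62 (y) mm, top at z = 57. Far lip below the +x edge: x = 64.5 to 68.5, y = -55 to 55, z = 0 to 18. Seated: axes as the box's, origin 94 mm above the box's.
- tab_left (a point): Tip of the lid's foot at y = +36 mm: lid x = -81, z = 2. Each of the two L-shaped feet is 22 mm wide (y): a leg hangs from the plate at x = -67 to -63, and a 4 mm thick foot (z = 0 to 4) runs from it in -x to this tip. It goes from inside through a slot, below the bridge, and sticks out 6 mm when seated (box x = -81, z = 96).
- tab_right (a point): Tip of the lid's other foot, at lid y = -36 mm, x = -81, z = 2; same shape as the left one.
- tray: Pale green tray 140 (x) x 110 (y) mm, 0.16 kg, floor 3 mm thick, side walls and +x end wall 34 mm high (sides lower to 18 mm in front); the -x end is fully open, no lip. Grey carrying bar across it along y at x = 0: 14 mm thick (x), 118 long, z = 74 to 94 mm, on two side posts. Origin: centre of its underside, z up. Cartridges slide out once it is tipped past about 25 degrees, and not below 15.
- tray_mouth (a point): Middle of the floor's edge at the tray's open end: tray x = -70, y = 0, z = 3 mm. Mind the two screens, lower edges 0.17 m above the desk: one at the left, from (x, y) = (0.76, 0.21) to (0.50, 0.70) m in the robot's frame, one at the right, along x = 0.61 from y = -0.29 outwards.
- cart_black: Spent ink cartridge, black block 62 x 36 x 20 mm, 45 g, with a grey sleeve round its middle. Starts lying flat in the tray, long side along the tray's x. Origin: centre of its underside (one of the 62 x 36 faces); z up out of that face as it starts.
- cart_cyan: Spent ink cartridge, black block 62 x 36 x 20 mm, 45 g, with a cyan sleeve round its middle. Starts lying flat in the tray, long side along the tray's x. Origin: centre of its underside (one of the 62 x 36 faces); z up out of that face as it starts.
- cart_magenta: Spent ink cartridge, black block 62 x 36 x 20 mm, 45 g, with a magenta sleeve round its middle. Starts lying flat in the tray, long side along the tray's x. Origin: centre of its underside (one of the 62 x 36 faces); z up out of that face as it starts.
- cart_yellow: Spent ink cartridge, black block 62 x 36 x 20 mm, 45 g, with a yellow sleeve round its middle. Starts lying flat in the tray, long side along the tray's x. Origin: centre of its underside (one of the 62 x 36 faces); z up out of that face as it starts.
- apple: Red apple, 70 mm, behind the box on its left, beyond the tray and lid. Bystander.
Not all that is in view belongs to the job. What is shaped like the cart_magenta but red is not meant.

How it is judged:
On the way, in this order (a step that is already met when the one before it is completed fails the run):
1. the tray is tipped with its open end over the box (angle between tray's own z axis and vertical above 0.5 rad and horizontal distance between tray_mouth and box below 0.1 m and height (world z) of tray_mouth above 0.09 m), for 0.1 s.
2. all four cartridges are in the box and the tray stands upright on the desk (x of cart_black in the frame of box between -0.073 and 0.073 m and y of cart_black in the frame of box between -0.068 and 0.068 m and z of cart_black in the frame of box between -0.01 and 0.1 m and x of cart_cyan in the frame of box between -0.073 and 0.073 m and y of cart_cyan in the frame of box between -0.068 and 0.068 m and z of cart_cyan in the frame of box between -0.01 and 0.1 m and x of cart_magenta in the frame of box between -0.073 and 0.073 m and y of cart_magenta in the frame of box between -0.068 and 0.068 m and z of cart_magenta in the frame of box between -0.01 and 0.1 m and x of cart_yellow in the frame of box between -0.073 and 0.073 m and y of cart_yellow in the frame of box between -0.068 and 0.068 m and z of cart_yellow in the frame of box between -0.01 and 0.1 m and height (world z) of tray below 0.012 m and angle between tray's own z axis and vertical below 0.1 rad), for 0.2 s.
3. both feet of the lid are through the slots while its far edge is still raised (x of each of tab_left, tab_right in the frame of box below -0.076 m and z of tab_left in the frame of box between 0.086 and 0.106 m and z of tab_right in the frame of box between 0.086 and 0.106 m and angle between lid's own z axis and vertical above 0.08 rad), for 0.1 s.
At the end, for the whole second after the job is handed in: All four cartridges are inside the box; the lid lies flat on the rim (within 2.5 mm and 0.025 rad) with both feet through the slots under the bridge; the empty tray stands upright on the desk (origin under 12 mm, tilt under 0.1 rad); all released and at rest (all of step 2 and linear speed of each of tray, lid below 0.02 m/s and x of each of tab_left, tab_right in the frame of box below -0.076 m and z of tab_left in the frame of box between 0.086 and 0.106 m and z of tab_right in the frame of box between 0.086 and 0.106 m and z of lid in the frame of box between 0.0915 and 0.0965 m and angle between lid's own z axis and vertical below 0.025 rad); the robot touches nothing.
It fails at once if the tray is tipped by more than 0.4 rad with its open end over 0.18 m from the middle of the box (angle between tray's own z axis and vertical above 0.4 rad and horizontal distance between tray_mouth and box above 0.18 m).
It fails at once if the apple is shoved more than 3 cm (distance of apple from where it was at the start of the episode above 0.03 m).
It also fails if it takes over 72 s, if anything falls off the work surface, if the arm or the gripper's body presses on something with over 40 N, if the wrist force passes 120 N, or if a joint passes its speed limit or range.

ROBOT

A 6-joint arm with a two-finger parallel gripper is mounted at the origin on a cart in front of the work surface, level with it; the furniture and walls round the work are solid. World frame = base frame: x ahead of the robot, y to its left, z up, the work surface at z = 0. Lengths are in m, angles in rad, forces in N, time in s.
With the tool pointing down it reaches from about 0.25 to 0.725 m from the base axis. Payload 4 kg.
Tool frame: the origin (TCP) lies at the very end of the fingers, on their centre line; the grasp point (between the pads) lies 19 mm behind it; z points along the fingers, y is the line along which they close (so a half turn about z gives the same grasp; the last joint's range is limited). The gripper opens to 85 mm and grips with 20 to 120 N. Pads are 22 mm wide; open, the fingers measure 114 mm over their backs; the gripper's body (76 mm by 85 mm) begins 54 mm behind the grasp point. The pads swing forward as they close: fully open they stand 13 mm farther back than shut.
Start: joints at [1.339, 0.241, 0.005, 1.335, 0, 1.571], TCP at [0.115, 0.487, 0.231] pointing down, gripper open.
Joint ranges: [-2.72, 2.72], [-1.05, 1.87], [-1.09, 1.28], [-1.99, 2.15], [-1.42, 1.44], [-3.14, 3.14]. Speed limits (rad/s): [2.79, 2.79, 3.14, 3.14, 3.14, 3.14].

INTERFACE

Orientations are given as a unit quaternion [x, y, z, w].
In Python, from workcell import bot, vision, workorder gives the robot as it stands.
- The arm moves only by the shell command python3 -m creep 'ROWS' [OPENING]. ROWS is JSON, a list of rows, each a list of 2 entries, a list of its own where there are three numbers: the shift along the tool's x, y, z in mm, then the turn, a rotation vector about the tool's x, y, z in rad. In form: [[[dx, dy, dz], [wx, wy, wz]], ...]. A call has 1 to 12 rows; each row shifts and turns the commanded pose from where the row before left it, along the tool's axes as they then stand; what a row does not reach is not made up. A row lasts 1/8 s, in which the tool goes at most 62.5 mm and 10.7 degrees, less where a joint would pass 70% of its speed; a pose out of reach is approached as far as the arm can. A call is refused whole if a number of a shift passes 62.5 or a number of a turn 0.188, either way. A call with a gripper value outside its range is refused whole. OPENING is the finger opening in mm, from 0 to 85.4, set as the call begins (- or left out, the last holds). The fingers move at their own pace and stop on an object; the grip force is fixed at half the most. Time passes only in rows, so rows that do not move let the fingers close. It gives the time, the measured TCP pose, the force, the opening and the grip force at its end, in the units of the state.
- bot.get_obs(): the state, without advancing time (a new reading comes with each control period).
- vision.camera(name): name is "scene" or "top"; returns a dict with "image" (480x640x3 uint8, blue, green, red), "z_map" (480x640 float32, m along the optical axis (not along the pixel's ray), 0 where there is no reading), "K" (3x3 intrinsics, pixels), "rvec" (rotation vector, rad) and "tvec" (3), from world to camera coordinates, as OpenCV has them. Camera axes: x right, y down, z forward; pixel columns grow to the right and rows downward; lengths in m; the calibration is good to about 2 mm. A picture is of the moment at which its call begins.
- workorder.job_done(): hands the job in; it is judged then, once.
Trained networks look in a picture, given as the dict that the camera call returned (one of the last four; its "shot" number tells which), for a name from the list of things; names that differ only in an ending like _2 or _b are one class to them, and where a whole thing is asked for, a point or a joint stands for the part that bears it (a point fixed in the world has none). Each returns a list of dicts, best first, with "score" (0 to 1); they miss things now and then, are a little off and sometimes report something else, mostly with a low value. They report only what shows in the picture. A call takes as long as a camera call. They do not tell look-alikes from the thing itself.
- vision.spot_in(picture, query): "position" ([column, row] in pixels, amid what is visible of it).
- vision.place_of(picture, query): "position" ([column, row] in pixels: a listed point, or the origin of a listed thing).
The state is a dict: "clock": time; "joint_pos": joint angles; "joint_vel": joint speeds; "tau": joint torques, N m; "eef_pos": TCP position; "tool_rot": TCP orientation; "ft_force": force on the tool from outside, world axes, zero at the start; "ft_torque": the same for the moment, N m; "grip_width": finger opening in m; "grasp_force": force on a finger pad.
Only numpy, scipy, OpenCV 4.12 (cv2) and the standard library are available. Lean on these libraries where they do the work, as an engineer would, in place of code of your own. Each camera call takes 0.05 s, during which the arm holds its last target. There are 200 camera calls.

## Working session

There is one attempt and no reset: what is moved stays moved. The work goes in short steps, Python scripts to look and compute and a shell command to move; the robot and the scene stay as the last step left them, time stands still between calls to the robot, and variables do not carry over. Pictures are saved under pics/ and viewed, at most 10 in all, crops included, and the job is handed in when it is done.

```bash
ls; mkdir -p pics
cat > h.py <<'E'
import numpy as np, cv2
from scipy.spatial.transform import Rotation as R
from workcell import bot, vision, workorder
def cam(n):
    p=vision.camera(n); p['Rm']=cv2.Rodrigues(np.array(p['rvec'],float))[0]; p['t']=np.array(p['tvec'],float).ravel(); return p
def cloud(p):
    z=p['z_map']; K=p['K']; v,u=np.mgrid[:480,:640]
    c=np.stack([(u-K[0][2])/K[0][0]*z,(v-K[1][2])/K[1][1]*z,z],-1)
    w=(c-p['t'])@p['Rm']; w[z==0]=np.nan; return w
def ray(p,uv,h):
    K=np.array(p['K']); d=np.linalg.inv(K)@[uv[0],uv[1],1]; o=-p['Rm'].T@p['t']; d=p['Rm'].T@d
    return o+d*(h-o[2])/d[2]
E
python3 - <<'E'
from h import *
o=bot.get_obs(); print(o['clock'],o['eef_pos'],o['tool_rot'])
ims=[]
for n in('scene','top'):
    p=cam(n); cv2.imwrite(f'pics/{n}0.png',p['image']); w=cloud(p)
    print(n,-p['Rm'].T@p['t'])
    for q in('box','lid','tab_left','tab_right','tray','tray_mouth','apple','cart_magenta'):
        for f in(vision.place_of,vision.spot_in):
            print(q,f.__name__,[(np.round(r['position'],0),round(r['score'],2),np.round(w[int(r['position'][1]),int(r['position'][0])],3)) for r in f(p,q)[:2]])
E
```

```text
pics
0.0 [0.11470114 0.48599444 0.23039373] [ 1.15635025e-01  9.93291196e-01 -1.05826493e-03 -1.44504849e-04]
scene [-0.46858448  0.85914638  0.8323496 ]
box call [(array([412., 213.]), 0.67, array([0.586, 0.029, 0.057]))]
box call [(array([417., 199.]), 0.89, array([0.584, 0.016, 0.108]))]
lid call []
lid call [(array([392., 233.]), 0.6, array([0.556, 0.114, 0.026]))]
tab_left call [(array([403., 236.]), 0.49, array([0.528, 0.092, 0.026]))]
tab_left call [(array([396., 232.]), 0.6, array([0.558, 0.097, 0.02 ]))]
tab_right call [(array([391., 225.]), 0.5, array([0.095, 0.455, 0.404]))]
tab_right call [(array([395., 234.]), 0.7, array([0.548, 0.107, 0.021]))]
tray call [(array([330., 261.]), 0.85, array([0.117, 0.552, 0.346]))]
tray call [(array([321., 249.]), 0.68, array([0.584, 0.339, 0.011]))]
tray_mouth call [(array([315., 261.]), 0.67, array([0.52 , 0.391, 0.023]))]
tray_mouth call [(array([317., 246.]), 0.56, array([0.577, 0.355, 0.028])), (array([418., 199.]), 0.26, array([ 0.717, -0.095,  0.011]))]
apple call [(array([336., 220.]), 0.52, array([0.712, 0.228, 0.008]))]
apple ca
[... 1143 characters left out ...]
3, 0.099]))]
tray_mouth call [(array([348., 241.]), 0.9, array([ 0.555,  0.265, -0.003]))]
tray_mouth call [(array([322., 250.]), 0.62, array([0.527, 0.343, 0.094])), (array([340., 258.]), 0.33, array([0.508, 0.296, 0.028]))]
apple call [(array([359., 178.]), 0.97, array([0.708, 0.21 , 0.061]))]
apple call [(array([359., 174.]), 0.89, array([0.721, 0.21 , 0.057])), (array([322., 249.]), 0.15, array([0.529, 0.341, 0.097]))]
cart_magenta call [(array([308., 251.]), 0.88, array([0.544, 0.378, 0.023])), (array([174., 329.]), 0.71, array([0.399, 0.747, 0.023]))]
cart_magenta call [(array([172., 332.]), 0.92, array([0.395, 0.754, 0.016])), (array([359., 174.]), 0.62, array([0.717, 0.208, 0.058]))]
```

```bash
python3 -c "
import cv2
a=cv2.imread('pics/top0.png')[100:340,240:540]; cv2.imwrite('pics/topc.png',cv2.resize(a,(750,600),interpolation=2))
a=cv2.imread('pics/scene0.png')[130:330,240:506]; cv2.imwrite('pics/scenec.png',cv2.resize(a,(798,600),interpolation=2))"
```

```text
(no output)
```

View pics/topc.png

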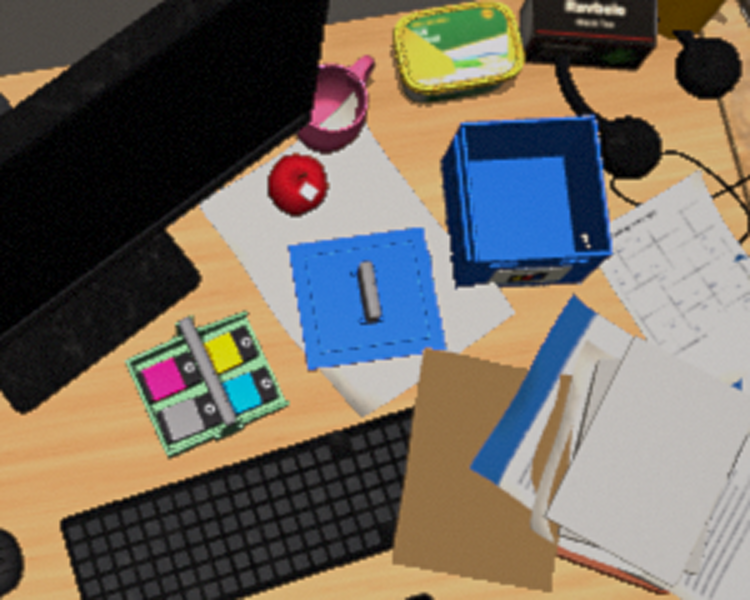

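View pics/scenec.png

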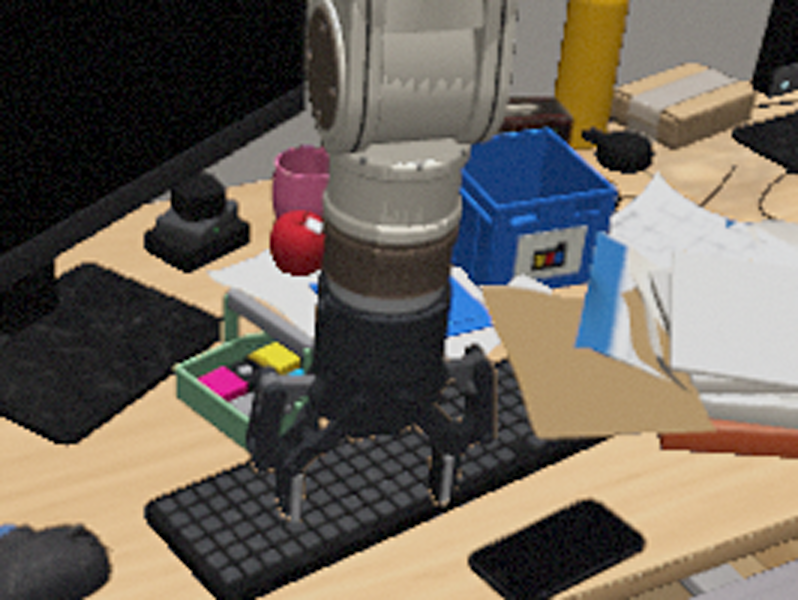

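The top view shows the tray at crop (208,385), with its open end facing right (270,352). The lid's bar is at (370,292) with the lid's feet side to the right, and the box is at (528,205) with its near wall facing down. A red look-alike lies far left. Next I'll measure these accurately.

```bash
cat > m.py <<'E'
from h import *
def rect(P):
    c,s,a=cv2.minAreaRect((P*1000).astype(np.float32)); b=cv2.boxPoints((c,s,a)); e=b[1]-b[0]; f=b[2]-b[1]
    l=e if np.linalg.norm(e)>np.linalg.norm(f) else f
    return np.round(c,1),np.round(s,1),'long-axis yaw deg',round(np.degrees(np.arctan2(l[1],l[0])),1)
def near(w,c,r): return np.hypot(w[...,0]-c[0],w[...,1]-c[1])<r
def biggest(m):
    n,l,s,_=cv2.connectedComponentsWithStats(m.astype(np.uint8)); return l==1+np.argmax(s[1:,4])
def proj(p,m,h): return np.array([ray(p,(u,v),h)[:2] for v,u in np.argwhere(m)])
E
python3 - <<'E'
from m import *
p=cam('top'); w=cloud(p); hsv=cv2.cvtColor(p['image'],cv2.COLOR_BGR2HSV); H,S,V=hsv[...,0],hsv[...,1],hsv[...,2]
blue=(H>100)&(H<125)&(S>120)
m=biggest(near(w,(.66,-.01),.14)&(w[...,2]>.095)&blue); print('rim',rect(proj(p,m,.112)),np.nanmedian(w[m][:,2]))
m=biggest(near(w,(.59,.165),.13)&(w[...,2]<.04)&blue&(V>100)); print('lid',rect(proj(p,m,.022)),np.nanmedian(w[m][:,2]))
m=biggest(near(w,(.585,.165),.06)&(w[...,2]>.042)&(S<80)); print('lidbar',rect(proj(p,m,.057)),np.nanmedian(w[m][:,2]))
m=biggest(near(w,(.53,.343),.1)&(w[...,2]>.08)&(S<80)); print('traybar',rect(proj(p,m,.094)),np.nanmedian(w[m][:,2]))
m=near(w,(.53,.343),.13)&(H>35)&(H<90)&(S>50)&(w[...,2]<.045); print('tray',rect(proj(p,biggest(m),.03)))
for q in('tray_mouth','tab_right','tab_left'):
    print(q,[(np.round(ray(p,r['position'],.003),3),r['score']) for r in vision.place_of(p,q)])
E
```

```text
rim (array([654.5, -17.6]), array([147.3, 154. ]), 'long-axis yaw deg', np.float32(-6.6)) 0.10822203452021804
lid (array([593.8, 154.4]), array([149.2, 138.5]), 'long-axis yaw deg', np.float32(88.4)) 0.02374544442680198
lidbar (array([591.3, 156.4]), array([15.5, 62.2]), 'long-axis yaw deg', np.float32(-0.3)) 0.056270154691292665
traybar (array([528.7, 339.2]), array([119. ,  17.7]), 'long-axis yaw deg', np.float32(14.3)) 0.09359054315481213
tray (array([528.8, 339.8]), array([117.1, 138.1]), 'long-axis yaw deg', np.float32(-75.4))
tray_mouth [(array([0.553, 0.273, 0.003]), 0.74)]
tab_right [(array([0.628, 0.074, 0.003]), 0.92)]
tab_left [(array([0.552, 0.076, 0.003]), 0.6)]
```

```bash
cat > pl.py <<'E'
import numpy as np, sys
from scipy.spatial.transform import Rotation as R, Slerp
from workcell import bot
def plan(p1,R1,n,start=None):
    o=bot.get_obs(); p0=np.array(o['eef_pos']) if start is None else start[0]; R0=R.from_quat(o['tool_rot']) if start is None else start[1]
    p1=np.array(p1); s=Slerp([0,1],R.concatenate([R0,R1])); 
    rows=[]
    P,Q=p0,R0
    for k in range(1,n+1):
        tp=p0+(p1-p0)*k/n; tq=s(k/n)
        d=np.round(Q.inv().apply(tp-P)*1000,1); r=np.round((Q.inv()*tq).as_rotvec(),3)
        rows.append([d.tolist(),r.tolist()]); P=P+Q.apply(d/1000); Q=Q*R.from_rotvec(r)
    print(str(rows).replace(' ',''),'j',np.round(o['joint_pos'],2)); return P,Q
def down(yaw,tilt=0):  # tool y at yaw (deg), z down; tilt (rad) about tool x
    c,s=np.cos(np.radians(yaw)),np.sin(np.radians(yaw)); y=np.array([c,s,0]); z=np.array([0,0,-1.]); x=np.cross(y,z)
    return R.from_matrix(np.c_[x,y,z])*R.from_rotvec([tilt,0,0])
E
python3 - <<'E'
from m import *
from pl import *
plan((.5288,.3393,.14),down(104.5),9)
p=cam('top'); w=cloud(p)
for lo in(.1,.105):
    m=near(w,(.655,-.015),.12)&(w[...,2]>lo)&(w[...,2]<.12); m=biggest(m); print(m.sum(),rect(w[m][:,:2]),rect(proj(p,m,.112)))
p=cam('scene'); w=cloud(p)
m=near(w,(.655,-.015),.12)&(w[...,2]>.106)&(w[...,2]<.118);m=biggest(m); print(m.sum(),rect(w[m][:,:2]),rect(proj(p,m,.112)))
E
```

```text
[[[-48.5,-5.4,10.1],[0.0,-0.0,-0.054]],[[-48.2,-7.9,10.2],[0.0,-0.0,-0.054]],[[-47.7,-10.6,10.1],[0.0,-0.0,-0.054]],[[-47.0,-13.1,10.2],[0.0,-0.0,-0.053]],[[-46.2,-15.6,10.1],[0.0,-0.0,-0.054]],[[-45.4,-18.1,10.2],[0.0,-0.0,-0.054]],[[-44.3,-20.5,10.1],[0.0,-0.0,-0.054]],[[-43.1,-22.9,10.2],[0.0,-0.0,-0.054]],[[-41.9,-25.1,10.1],[0.0,-0.0,-0.054]]] j [1.34 0.24 0.01 1.34 0.   1.57]
600 (array([656.5, -21.4]), array([143. , 152.3]), 'long-axis yaw deg', np.float32(-6.4)) (array([655.2, -19.5]), array([144.9, 153.2]), 'long-axis yaw deg', np.float32(-6.6))
479 (array([656.3, -22. ]), array([141.7, 152.5]), 'long-axis yaw deg', np.float32(-6.7)) (array([655.7, -20.9]), array([142.1, 151.8]), 'long-axis yaw deg', np.float32(-6.6))
219 (array([652.9, -22.4]), array([143.9, 157. ]), 'long-axis yaw deg', np.float32(-6.2)) (array([647.3, -17.7]), array([145.1, 161.8]), 'long-axis yaw deg', np.float32(-6.6))
```

```bash
python3 -m creep '[[[-48.5,-5.4,10],[0,0,-0.054]],[[-48,-8,10],[0,0,-0.054]],[[-47.7,-10.6,10],[0,0,-0.054]],[[-47,-13,10],[0,0,-0.053]],[[-46,-15.6,10],[0,0,-0.054]],[[-45.4,-18,10],[0,0,-0.054]],[[-44.3,-20.5,10],[0,0,-0.054]],[[-43,-23,10],[0,0,-0.054]],[[-42,-25,10],[0,0,-0.054]],[[0,0,0],[0,0,0]]]' 70
python3 - <<'E'
from pl import *
plan((.5288,.3393,.068),down(104.5),3)
E
```

```text
clock: 3.25
eef_pos: [0.5309, 0.3372, 0.1394]
tool_rot: [-0.124, 0.992, -0.001, -0.001]
ft_force: [-1.2, 0.0, -0.4]
grip_width: 0.0697
grasp_force: 0.0
[[[0.5,0.9,23.8],[-0.0,-0.0,-0.002]],[[0.4,0.8,23.8],[-0.001,-0.001,-0.001]],[[0.5,0.9,23.8],[-0.0,-0.0,-0.002]]] j [ 0.57  0.55  0.22  1.25 -0.    0.32]
```

```bash
python3 -m creep '[[[0.5,1,24],[0,0,-0.002]],[[0.5,1,24],[0,0,-0.001]],[[0.5,1,24],[0,0,-0.002]],[[0,0,0],[0,0,0]]]' 
python3 -m creep '[[[0,0,0],[0,0,0]],[[0,0,0],[0,0,0]],[[0,0,0],[0,0,0]],[[0,0,0],[0,0,0]],[[0,0,0],[0,0,0]]]' 0
python3 -m creep '[[[0,0,-15],[0,0,0]],[[0,0,-30],[0,0,0]],[[0,0,-40],[0,0,0]],[[0,0,-40],[0,0,0]],[[0,0,-30],[0,0,0]],[[0,0,0],[0,0,0]]]'
```

```text
clock: 3.75
eef_pos: [0.5237, 0.3414, 0.0673]
tool_rot: [-0.129, 0.992, -0.001, -0.002]
ft_force: [0.7, -0.3, 0.2]
grip_width: 0.0701
grasp_force: 0.0
clock: 4.38
eef_pos: [0.527, 0.3421, 0.0706]
tool_rot: [-0.129, 0.992, 0.0, 0.001]
ft_force: [-0.7, -0.5, 5.3]
grip_width: 0.0128
grasp_force: 60.1
clock: 5.12
eef_pos: [0.5273, 0.3429, 0.2272]
tool_rot: [-0.129, 0.992, 0.001, 0.002]
ft_force: [0.6, 0.2, -3.6]
grip_width: 0.0127
grasp_force: 58.9
```

```bash
cat > pour.py <<'E'
from pl import *
BOX=np.array([.656,-.0215]); BY=-6.6
def box(x,y,z):
    c,s=np.cos(np.radians(BY)),np.sin(np.radians(BY)); return np.array([BOX[0]+c*x-s*y,BOX[1]+s*x+c*y,z])
def traypose(mouth,tilt,yaw=BY+90):
    Q=down(yaw,-tilt); return mouth-Q.apply([0,-.070,.066]),Q
E
python3 - <<'E'
from pour import *
s=plan(*traypose(box(0,.05,.135),0),7)
print(s[0])
for t,n,y in((.45,4,.045),(.75,5,.04)):
    P=traypose(box(0,y,.135),t); s=plan(*P,n,start=s); print(P[0])
E
```

```text
[[[-10.7,-39.1,3.7],[0.0,0.001,0.053]],[[-12.8,-38.4,3.7],[0.001,0.0,0.054]],[[-14.8,-37.7,3.8],[0.0,0.001,0.053]],[[-16.8,-36.9,3.7],[0.001,0.001,0.053]],[[-18.7,-35.9,3.8],[0.0,0.0,0.054]],[[-20.7,-34.8,3.7],[0.001,0.001,0.053]],[[-22.5,-33.7,3.8],[-0.0,0.001,0.054]]] j [0.58 0.5  0.38 1.44 0.   0.32]
[0.6698391  0.09774851 0.20099121]
[[[0.0,-10.2,-6.0],[-0.113,-0.0,-0.0]],[[0.0,-9.4,-7.1],[-0.112,-0.0,-0.0]],[[0.0,-8.6,-8.0],[-0.113,-0.0,-0.0]],[[0.0,-7.6,-9.1],[-0.112,0.0,-0.001]]] j [0.58 0.5  0.38 1.44 0.   0.32]
[0.66511723 0.05729788 0.2248771 ]
[[[0.0,-5.4,-4.0],[-0.06,-0.0,0.0]],[[0.0,-5.2,-4.3],[-0.06,-0.0,0.0]],[[0.0,-4.9,-4.6],[-0.06,-0.0,0.0]],[[0.0,-4.7,-4.9],[-0.06,-0.0,0.0]],[[0.0,-4.3,-5.1],[-0.06,-0.0,0.0]]] j [0.58 0.5  0.38 1.44 0.   0.32]
[0.66131355 0.02442369 0.23100618]
```

```bash
python3 -m creep '[[[-3,-13,1],[0,0,0.018]],[[-7,-26,2.7],[0,0,0.035]],[[-10,-30,3],[0,0,0.043]],[[-12,-29,3],[0,0,0.043]],[[-13.5,-28.5,3],[0,0,0.043]],[[-15,-28,3],[0,0,0.043]],[[-16,-27,3],[0,0,0.043]],[[-15,-24,2.7],[0,0,0.035]],[[-13,-20,2],[0,0,0.03]],[[-9,-14,2],[0,0,0.02]],[[-6,-9,1],[0,0,0.012]],[[0,0,0],[0,0,0]]]'
python3 - <<'E'
from pour import *
s=plan(*traypose(box(0,.05,.135),0),3)
from h import *
cv2.imwrite('pics/a.png',cv2.resize(cam('top')['image'][80:320,260:580],(800,600)))
E
```

```text
clock: 6.62
eef_pos: [0.6686, 0.1034, 0.1976]
tool_rot: [0.054, 0.999, 0.0, -0.0]
ft_force: [0.1, -0.3, -3.6]
grip_width: 0.0128
grasp_force: 58.9
[[[-0.6,-1.8,-1.1],[0.0,-0.0,0.003]],[[-0.6,-1.9,-1.2],[0.0,-0.0,0.002]],[[-0.6,-1.8,-1.1],[0.0,-0.0,0.003]]] j [0.15 0.62 0.5  1.45 0.   0.26]
```

View pics/a.png

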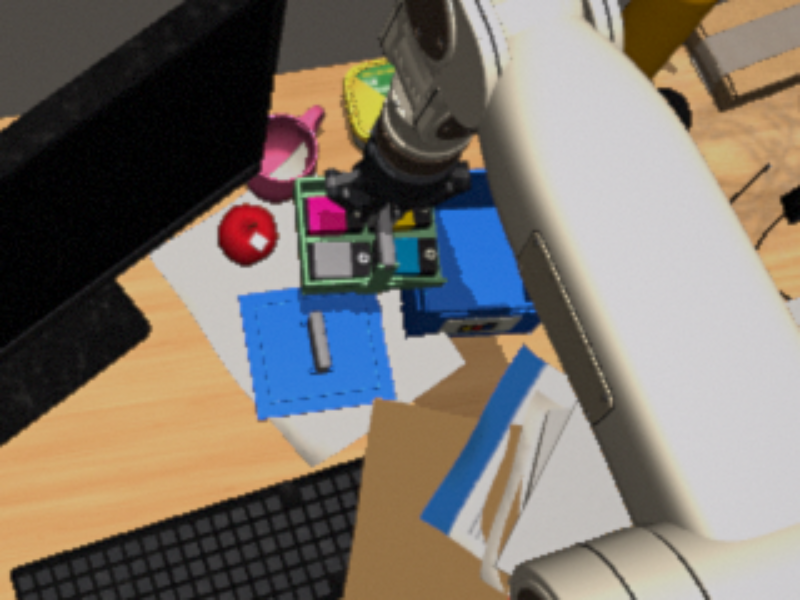

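The tray is level at (370,235) with all four cartridges in it. Its mouth (440,230) is over the box's left wall. Next I tip it.

```bash
python3 -m creep '[[[-1,-4,-3],[0,0,0.006]],[[-1,-12,-6],[-0.113,0,0]],[[0,-9.4,-7],[-0.113,0,0]],[[0,-8.6,-8],[-0.113,0,0]],[[0,-7.6,-9],[-0.113,0,0]]]'
python3 -m creep '[[[0,-5.4,-4],[-0.06,0,0]],[[0,-5.2,-4.3],[-0.06,0,0]],[[0,-5,-4.6],[-0.06,0,0]],[[0,-4.7,-5],[-0.06,0,0]],[[0,-4.3,-5],[-0.06,0,0]],[[0,0,0],[0,0,0]],[[0,0,0],[0,0,0]],[[0,0,0],[0,0,0]]]'
python3 - <<'E'
from pour import *
from h import *
o=bot.get_obs(); Q=R.from_quat(o['tool_rot']); print(o['eef_pos']+Q.apply([0,-.07,.066]),box(0,.04,.135),np.arccos(-Q.apply([0,0,1])[2]),np.round(o['joint_pos'],2),o['ft_force'])
cv2.imwrite('pics/b.png',cv2.resize(cam('scene')['image'][90:330,260:580],(800,600)))
E
```

```text
clock: 7.3
eef_pos: [0.6653, 0.0574, 0.2261]
tool_rot: [0.054, 0.973, 0.225, 0.014]
ft_force: [-0.6, 0.8, -3.6]
grip_width: 0.0133
grasp_force: 59.0
clock: 8.3
eef_pos: [0.6617, 0.0253, 0.2315]
tool_rot: [0.051, 0.929, 0.366, 0.021]
ft_force: [0.3, 0.3, -2.2]
grip_width: 0.0129
grasp_force: 59.3
[0.6612267  0.01920987 0.13544143] [0.66059749 0.01823491 0.135     ] 0.7511895073616202 [-0.28  0.64  0.41  1.49  0.74 -0.22] [ 0.34205301  0.31172121 -2.22576221]
```

View pics/b.png

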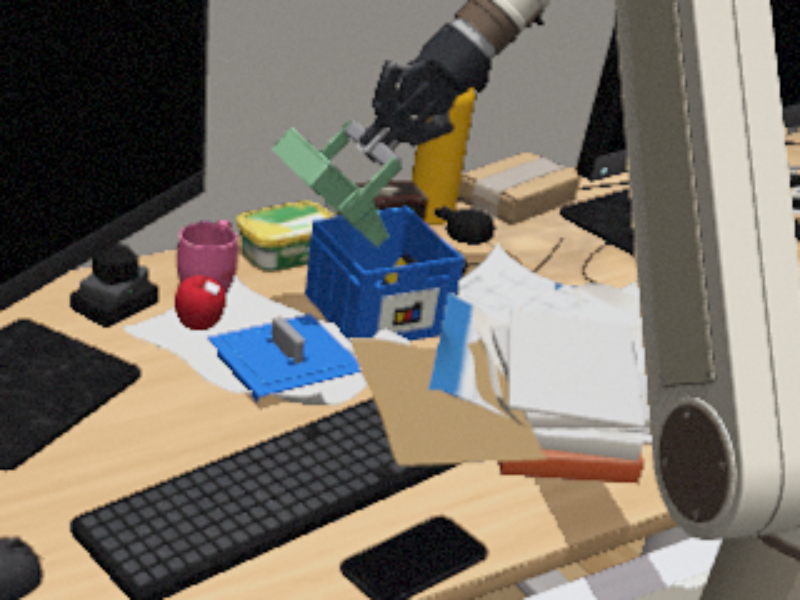

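The tilted tray is at (340,180) with its mouth over the box, and a yellow cartridge has landed inside at (400,268). I'll tip it a bit further and check the weight.

```bash
python3 -m creep '[[[0,-5,-5],[-0.07,0,0]],[[0,-4.5,-5.5],[-0.07,0,0]],[[0,0,0],[0,0,0]],[[0,0,0],[0,0,0]],[[0,0,0],[0,0,0]],[[0,0,0],[0,0,0]]]'
python3 - <<'E'
from pour import *
print([np.round(bot.get_obs()['ft_force'],1)])
# back: raise/untip to level with mouth at same place, then lift and carry home
s=plan(*traypose(box(0,.06,.15),.0),7); 
s=plan((.598,.222,.22),down(94),4,start=s); s=plan((.528,.340,.20),down(104.5),4,start=s)
plan((.528,.340,.072),down(104.5),4,start=s)
E
```

```text
clock: 9.1
eef_pos: [0.6601, 0.011, 0.232]
tool_rot: [0.05, 0.901, 0.43, 0.025]
ft_force: [0.9, -0.2, -1.6]
grip_width: 0.013
grasp_force: 59.3
[array([ 0.9, -0.2, -1.6])]
[[[0.0,7.0,12.2],[0.127,-0.0,0.001]],[[0.0,8.4,11.3],[0.128,-0.0,0.0]],[[0.0,9.8,10.1],[0.127,-0.0,0.001]],[[0.0,11.0,8.8],[0.127,-0.0,0.0]],[[0.1,12.1,7.3],[0.128,-0.0,0.001]],[[-0.0,12.9,5.7],[0.127,-0.0,0.0]],[[0.0,13.4,4.1],[0.127,-0.0,0.001]]] j [-0.34  0.7   0.44  1.57  0.86 -0.35]
[[[21.4,26.3,-1.0],[0.0,-0.0,-0.046]],[[20.2,27.3,-1.0],[0.0,-0.0,-0.047]],[[18.9,28.2,-1.0],[0.0,-0.0,-0.046]],[[17.5,29.0,-1.0],[0.0,-0.0,-0.046]]] j [-0.34  0.7   0.44  1.57  0.86 -0.35]
[[[15.4,30.6,5.0],[0.0,-0.0,-0.046]],[[14.0,31.4,5.0],[0.0,-0.0,-0.046]],[[12.5,31.9,5.1],[0.0,-0.0,-0.046]],[[11.0,32.5,5.0],[0.0,-0.0,-0.045]]] j [-0.34  0.7   0.44  1.57  0.86 -0.35]
[[[0.0,-0.0,32.0],[0.0,-0.0,-0.0]],[[0.0,-0.0,32.0],[0.0,-0.0,-0.0]],[[0.0,-0.1,32.0],[0.0,-0.0,-0.0]],[[0.0,0.0,32.0],[0.0,-0.0,-0.0]]] j [-0.34  0.7   0.44  1.57  0.86 -0.35]
```

```bash
python3 -m creep '[[[0,6,11],[0.127,0,0]],[[0,8,11],[0.127,0,0]],[[0,10,9],[0.127,0,0]],[[0,11,8],[0.127,0,0]],[[0,12,6],[0.127,0,0]],[[0,13,4],[0.127,0,0]],[[0,13.5,3],[0.127,0,0]],[[21,26,-1],[0,0,-0.046]],[[20,27,-1],[0,0,-0.046]],[[19,28,-1],[0,0,-0.046]],[[17.5,29,-1],[0,0,-0.046]],[[15,30.6,3],[0,0,-0.046]]]'
python3 - <<'E'
from pour import *
s=plan((.528,.340,.20),down(104.5),4); plan((.528,.340,.071),down(104.5),4,start=s)
E
```

```text
clock: 10.6
eef_pos: [0.5797, 0.2475, 0.2232]
tool_rot: [-0.059, 0.998, 0.002, 0.001]
ft_force: [0.1, -0.7, -1.2]
grip_width: 0.0129
grasp_force: 59.3
[[[10.1,24.5,5.9],[0.001,0.001,-0.034]],[[9.3,24.8,5.9],[0.001,0.0,-0.033]],[[8.4,25.0,5.8],[0.001,0.001,-0.034]],[[7.6,25.4,5.9],[0.001,0.0,-0.033]]] j [0.4  0.51 0.38 1.44 0.   0.28]
[[[-0.0,-0.0,32.2],[0.0,0.0,-0.0]],[[-0.0,-0.0,32.3],[0.0,0.0,-0.0]],[[-0.0,-0.0,32.2],[0.0,0.0,-0.0]],[[-0.0,-0.0,32.3],[0.0,0.0,-0.0]]] j [0.4  0.51 0.38 1.44 0.   0.28]
```

```bash
python3 -m creep '[[[10,24.5,6],[0,0,-0.034]],[[9.3,25,6],[0,0,-0.034]],[[8.4,25,6],[0,0,-0.034]],[[7.6,25,6],[0,0,-0.033]],[[0,0,35],[0,0,0]],[[0,0,35],[0,0,0]],[[0,0,30],[0,0,0]],[[0,0,18],[0,0,0]],[[0,0,5],[0,0,0]],[[0,0,2],[0,0,0]],[[0,0,0],[0,0,0]]]'
```

```text
clock: 11.98
eef_pos: [0.5297, 0.3391, 0.0747]
tool_rot: [-0.126, 0.992, 0.002, 0.001]
ft_force: [0.1, 0.1, -1.1]
grip_width: 0.013
grasp_force: 59.2
```

```bash
python3 -m creep '[[[0,0,2],[0,0,0]],[[0,0,0],[0,0,0]]]'; python3 -m creep '[[[0,0,2],[0,0,0]],[[0,0,0],[0,0,0]]]'
```

```text
clock: 12.22
eef_pos: [0.5293, 0.3387, 0.0719]
tool_rot: [-0.126, 0.992, 0.002, 0.001]
ft_force: [-0.2, 0.8, -1.8]
grip_width: 0.0128
grasp_force: 59.2
clock: 12.48
eef_pos: [0.5295, 0.339, 0.0707]
tool_rot: [-0.126, 0.992, 0.002, 0.001]
ft_force: [-1.3, -0.6, 4.1]
grip_width: 0.0127
grasp_force: 60.0
```

```bash
python3 -m creep '[[[0,0,0],[0,0,0]],[[0,0,0],[0,0,0]],[[0,0,0],[0,0,0]],[[0,0,-35],[0,0,0]],[[0,0,-40],[0,0,0]],[[0,0,-25],[0,0,0]],[[0,0,0],[0,0,0]]]' 60
python3 - <<'E'
from pour import *
from m import *
plan((.592,.1555,.12),down(89.5),5)
p=cam('top'); w=cloud(p); cv2.imwrite('pics/c.png',cv2.resize(p['image'][100:340,240:540],(750,600)))
S=cv2.cvtColor(p['image'],cv2.COLOR_BGR2HSV)[...,1]
m=biggest(near(w,(.592,.155),.06)&(w[...,2]>.042)&(w[...,2]<.07)&(S<80)); print('lidbar',rect(proj(p,m,.057)))
m=biggest(near(w,(.656,-.0215),.12)&(w[...,2]>.105)&(w[...,2]<.12)); print(rect(w[m][:,:2]),rect(proj(p,m,.112)))
E
```

```text
clock: 13.35
eef_pos: [0.5306, 0.3393, 0.1722]
tool_rot: [-0.126, 0.992, 0.003, 0.003]
ft_force: [0.4, 0.1, -0.9]
grip_width: 0.0601
grasp_force: 0.0
[[[-2.6,-38.7,10.3],[0.001,0.001,0.052]],[[-4.7,-38.5,10.3],[0.001,0.001,0.052]],[[-6.7,-38.2,10.4],[0.001,0.001,0.053]],[[-8.7,-37.8,10.4],[0.001,0.002,0.052]],[[-10.7,-37.2,10.4],[0.001,0.001,0.052]]] j [0.57 0.52 0.27 1.31 0.   0.32]Traceback (most recent call last):
  File "<stdin>", line 6, in <module>
  File "m.py", line 8, in biggest
    n,l,s,_=cv2.connectedComponentsWithStats(m.astype(np.uint8)); return l==1+np.argmax(s[1:,4])
                                                                              ~~~~~~~~~^^^^^^^^^
    return _wrapfunc(a, 'argmax', axis=axis, out=out, **kwds)
    return bound(*args, **kwds)
ValueError: attempt to get argmax of an empty sequence
```

View pics/c.png

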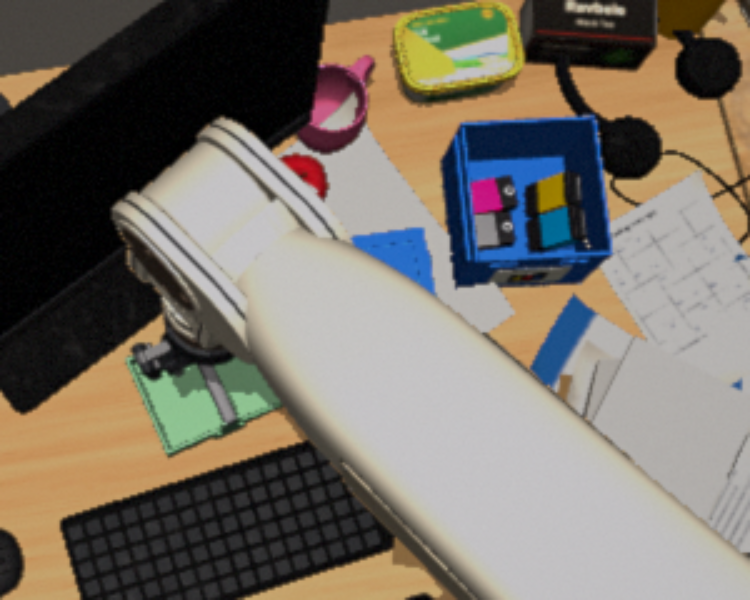

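All four cartridges lie flat in the box around (525,215), and the empty tray stands at (210,395). Next is the lid.

```bash
python3 -m creep '[[[-2.6,-38.7,2],[0,0,0.052]],[[-4.7,-38.5,10],[0,0,0.052]],[[-6.7,-38,12],[0,0,0.052]],[[-8.7,-38,14],[0,0,0.052]],[[-10.7,-37,14],[0,0,0.052]],[[0,0,0],[0,0,0]]]'
python3 - <<'E'
from pour import *
plan((.592,.1555,.030),down(89.5),4)
E
```

```text
clock: 14.15
eef_pos: [0.5889, 0.1515, 0.1134]
tool_rot: [0.006, 1.0, 0.0, -0.003]
ft_force: [-0.0, 0.2, 0.7]
grip_width: 0.06
grasp_force: 0.0
[[[-0.9,1.0,20.8],[0.0,-0.001,-0.001]],[[-0.8,1.0,20.9],[0.0,-0.002,-0.001]],[[-0.9,1.0,20.8],[0.001,-0.001,-0.001]],[[-0.8,1.0,20.9],[-0.0,-0.002,-0.001]]] j [0.25 0.53 0.12 1.17 0.   0.26]
```

```bash
python3 -m creep '[[[-0.5,0.5,24],[0,0,0]],[[-0.5,0.5,24],[0,0,0]],[[0,0.5,24],[0,0,0]],[[0,0,10],[0,0,0]],[[0,0,0],[0,0,0]]]'
python3 -m creep '[[[0,0,0],[0,0,0]],[[0,0,0],[0,0,0]],[[0,0,0],[0,0,0]],[[0,0,0],[0,0,0]],[[0,0,0],[0,0,0]]]' 0
```

```text
clock: 14.78
eef_pos: [0.5904, 0.1569, 0.0339]
tool_rot: [0.003, 1.0, 0.001, -0.001]
ft_force: [0.0, 1.0, 0.2]
grip_width: 0.06
grasp_force: 0.0
clock: 15.4
eef_pos: [0.5924, 0.1568, 0.0363]
tool_rot: [0.004, 1.0, 0.002, 0.001]
ft_force: [-0.7, -0.5, 6.2]
grip_width: 0.0129
grasp_force: 59.8
```

```bash
cat >> pour.py <<'E'
def lidpose(ox,oz,t,oy=0,h=.035):
    Q=down(BY,-t); return box(ox,oy,oz)-Q.apply([0,0,h]),Q
E
python3 -m creep '[[[0,0,-20],[0,0,0]],[[0,0,-45],[0,0,0]],[[0,0,-60],[0,0,0]],[[0,0,-40],[0,0,0]],[[0,0,0],[0,0,0]]]'
python3 - <<'E'
from pour import *
plan(*lidpose(.03,.165,0),11)
E
```

```text
clock: 16.02
eef_pos: [0.5936, 0.1566, 0.2039]
tool_rot: [0.004, 1.0, 0.002, 0.004]
ft_force: [-0.1, 0.6, -2.0]
grip_width: 0.0124
grasp_force: 58.9
[[[-8.5,-16.4,0.3],[0.001,0.0,0.153]],[[-10.9,-15.0,0.4],[0.001,0.0,0.152]],[[-13.1,-13.1,0.4],[0.001,0.0,0.153]],[[-14.9,-11.0,0.3],[0.001,0.001,0.152]],[[-16.4,-8.6,0.4],[0.001,-0.0,0.153]],[[-17.5,-6.0,0.4],[0.001,-0.0,0.152]],[[-18.2,-3.3,0.4],[0.001,0.0,0.153]],[[-18.5,-0.4,0.3],[0.001,0.0,0.152]],[[-18.3,2.3,0.4],[0.001,0.001,0.153]],[[-17.8,5.1,0.4],[0.0,-0.0,0.153]],[[-16.8,7.8,0.4],[0.001,-0.0,0.152]]] j [0.26 0.47 0.27 1.36 0.   0.26]
```

```bash
python3 -m creep '[[[-8.5,-16.4,0],[0,0,0.153]],[[-11,-15,0],[0,0,0.152]],[[-13,-13,0],[0,0,0.153]],[[-15,-11,0],[0,0,0.152]],[[-16.4,-8.6,0],[0,0,0.153]],[[-17.5,-6,0],[0,0,0.152]],[[-18.2,-3.3,0],[0,0,0.153]],[[-18.5,-0.4,0],[0,0,0.152]],[[-18.3,2.3,0],[0,0,0.153]],[[-18,5,0],[0,0,0.152]],[[-17,8,0],[0,0,0.152]],[[0,0,0],[0,0,0]]]'
python3 - <<'E'
from pour import *
from m import *
P=lidpose(.03,.165,0); plan(*P,2); print(P[0])
for n in('top','scene'):
    p=cam(n); w=cloud(p); im=p['image']; hsv=cv2.cvtColor(im,cv2.COLOR_BGR2HSV)
    if n=='scene': cv2.imwrite('pics/d.png',cv2.resize(im[120:300,300:540],(800,600),interpolation=2))
    m=biggest(near(w,(.68,-.02),.13)&(w[...,2]>.17)&(w[...,2]<.2)&(hsv[...,0]>100)&(hsv[...,0]<125)&(hsv[...,1]>120))
    z=np.nanmedian(w[m][:,2]); print(n,m.sum(),z,rect(w[m][:,:2]),rect(proj(p,m,.187)))
    A=np.c_[w[m][:,:2]-[.68,-.02],np.ones(m.sum())]; print(np.linalg.lstsq(A,w[m][:,2],rcond=None)[0])
E
```

```text
clock: 17.52
eef_pos: [0.683, -0.027, 0.1961]
tool_rot: [0.746, 0.666, -0.001, -0.003]
ft_force: [-0.8, 0.8, -2.0]
grip_width: 0.0129
grasp_force: 58.8
[[[1.2,1.3,-1.9],[-0.002,-0.001,0.0]],[[1.1,1.2,-2.0],[-0.003,-0.002,0.001]]] j [-0.04  0.64  0.53  1.47  0.    1.64]
[ 0.68580118 -0.02494811  0.2       ]
top 2341 0.183648188911954 (array([682.3, -29.5]), array([140.8, 152.5]), 'long-axis yaw deg', np.float32(-6.7)) (array([679.8, -27.6]), array([138.6, 148.8]), 'long-axis yaw deg', np.float32(-7.0))
[-0.00508881  0.00438503  0.18351941]
scene 725 0.18310035667390598 (array([677.4, -25.3]), array([139.3, 157.1]), 'long-axis yaw deg', np.float32(-6.8)) (array([663.4, -18.4]), array([137.8, 160.8]), 'long-axis yaw deg', np.float32(-6.3))
[ 0.00648797 -0.00260526  0.1829829 ]
```

View pics/d.png

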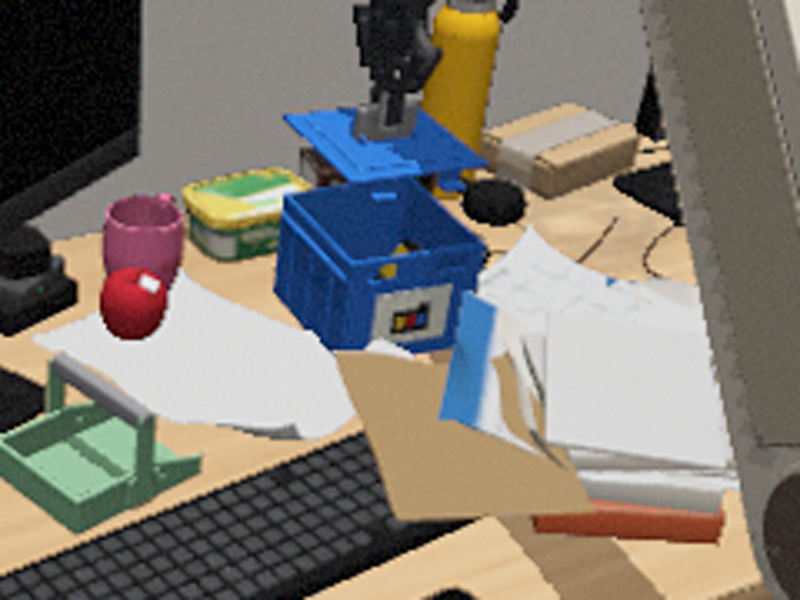

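The lid is held level over the box around (385,145), and the tray is empty and upright. I'll shift it sideways, tilt it, and measure it relative to the box from the top camera.

```bash
python3 -m creep '[[[4.5,-18,15],[-0.1,0,0]],[[0,-1.5,11.6],[-0.1,0,0]],[[0,0,0],[0,0,0]],[[0,0,0],[0,0,0]]]'
cat > lidm.py <<'E'
from pour import *
from m import *
p=cam('top'); w=cloud(p); hsv=cv2.cvtColor(p['image'],cv2.COLOR_BGR2HSV)
B=(hsv[...,0]>100)&(hsv[...,0]<125)&(hsv[...,1]>120)
m=biggest(near(w,(.67,-.02),.13)&(w[...,2]>.122)&B); X=w[m]
for _ in range(3):
    A=np.c_[X[:,:2]-[.656,-.0215],np.ones(len(X))]; k=np.linalg.lstsq(A,X[:,2],rcond=None)[0]; X=X[abs(A@k-X[:,2])<.008]
Rb=R.from_euler('z',BY,degrees=True).as_matrix(); g=Rb[:2,:2].T@k[:2]
L=(X-[.656,-.0215,0])@Rb; a=cv2.minAreaRect((L[:,:2]*1000).astype(np.float32)); 
c=np.array(a[0])/1000; zc=np.median(L[:,2]-(L[:,:2]-c)@g)
print('top ctr local',np.round(c,4),zc,'size',a[1],'ang',a[2],'slope x,y',g,'ext x',np.percentile(L[:,0],[.5,99.5]),'y',np.percentile(L[:,1],[.5,99.5]))
n=np.array([-g[0],-g[1],1]); n/=np.linalg.norm(n); print('origin local',np.r_[c,zc]-.022*n)
o=bot.get_obs(); Q=R.from_quat(o['tool_rot']); e=Rb.T@(o['eef_pos']+Q.apply([0,0,.035])-np.array([.656,-.0215,0])); print('kin origin',e,'tilt',np.arccos(-Q.apply([0,0,1])[2]),o['ft_force'])
E
python3 lidm.py
```

```text
clock: 18.12
eef_pos: [0.6677, -0.0186, 0.1747]
tool_rot: [0.742, 0.663, 0.068, 0.074]
ft_force: [0.2, -0.4, -1.5]
grip_width: 0.0128
grasp_force: 59.1
top ctr local [0.0134 0.0029] 0.16249106007352943 size (138.616943359375, 147.8413543701172) ang 89.3997802734375 slope x,y [2.01320737e-01 9.26280579e-05] ext x [-0.05953181  0.08607031] y [-0.06454603  0.07074823]
origin local [0.0177715  0.00287228 0.14092378]
kin origin [0.01945864 0.00428806 0.14104237] tilt 0.20385232291618052 [-0.07080304  0.48226702 -1.77416704]
```

```bash
python3 -m creep '[[[-2,-1.8,9],[0,0,0]],[[0,-1.8,9],[0,0,0]],[[0,-1.8,9],[0,0,0]],[[0,0,0],[0,0,0]],[[0,0,0],[0,0,0]]]'
python3 lidm.py
```

```text
clock: 18.8
eef_pos: [0.6659, -0.0211, 0.1451]
tool_rot: [0.743, 0.662, 0.067, 0.073]
ft_force: [0.7, 0.2, -1.7]
grip_width: 0.0128
grasp_force: 59.2
top ctr local [0.0187 0.0267] 0.13509343412160735 size (135.59886169433594, 88.48428344726562) ang 2.9807333946228027 slope x,y [ 0.17982201 -0.0266344 ] ext x [-0.04629699  0.08423334] y [-0.01141449  0.0679332 ]
origin local [0.02257018 0.02610266 0.11344817]
kin origin [0.0166362  0.00171941 0.11084189] tilt 0.1993381098107189 [ 0.43211843 -0.05581635 -1.73676226]
```

```bash
python3 -m creep '[[[0,-5,-1],[0,0,0]],[[0,-4,-0.8],[0,0,0]],[[0,0,0],[0,0,0]]]'; python3 -m creep '[[[0,-3.5,-0.7],[0,0,0]],[[0,-3.5,-0.7],[0,0,0]],[[0,0,0],[0,0,0]],[[0,0,0],[0,0,0]]]'
python3 lidm.py;  python3 - <<'E'
from m import *
p=cam('scene'); cv2.imwrite('pics/e.png',cv2.resize(p['image'][150:240,370:490],(800,600),interpolation=2))
E
```

```text
clock: 19.23
eef_pos: [0.6564, -0.0199, 0.1454]
tool_rot: [0.743, 0.662, 0.067, 0.073]
ft_force: [-0.2, -0.1, -1.3]
grip_width: 0.0126
grasp_force: 59.2
clock: 19.73
eef_pos: [0.6499, -0.0192, 0.1453]
tool_rot: [0.743, 0.662, 0.068, 0.074]
ft_force: [1.2, -0.1, -1.9]
grip_width: 0.0127
grasp_force: 59.2
top ctr local [-0.      0.0241] 0.1347123634376049 size (139.3105926513672, 92.95738983154297) ang 2.7022669315338135 slope x,y [ 0.18690499 -0.01711064] ext x [-0.06337984  0.0681386 ] y [-0.01484027  0.06809889]
origin local [0.00399301 0.0236962  0.11308991]
kin origin [0.00075632 0.00172144 0.11105589] tilt 0.20028458133777086 [-0.04177407 -0.40545169 -2.49373269]
```

View pics/e.png

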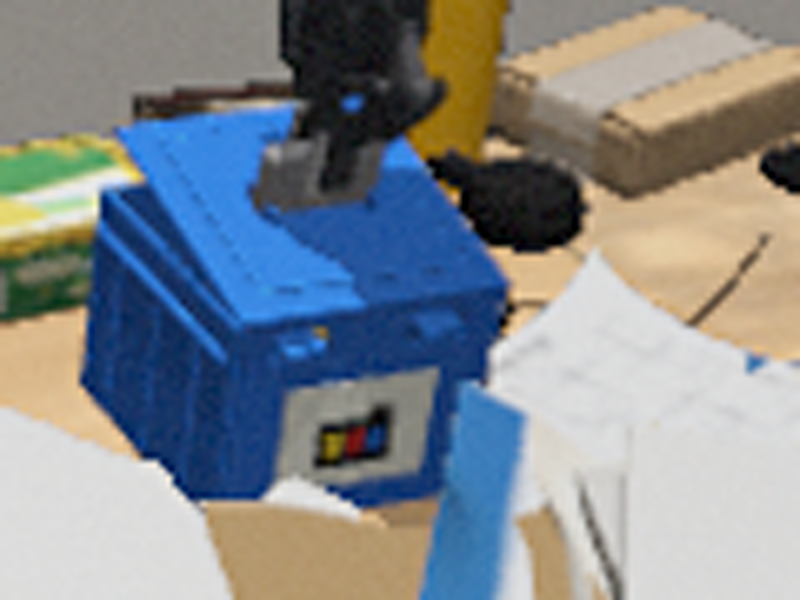

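Both feet show through the slots at (303,343) and (438,325), a touch to the left. I'll nudge it right and swing the far edge down.

```bash
python3 -m creep '[[[-1.5,0,0],[0,0,0]],[[0,1,3.8],[0.05,0,0]],[[0,1.2,3.8],[0.05,0,0]],[[0,0,0],[0,0,0]]]'; python3 -m creep '[[[0,1.4,3.8],[0.05,0,0]],[[0,1.5,3.8],[0.05,0,0]],[[0,0,0],[0,0,0]],[[0,0,0],[0,0,0]]]'
python3 lidm.py
```

```text
clock: 20.32
eef_pos: [0.6541, -0.0213, 0.1377]
tool_rot: [0.745, 0.665, 0.034, 0.036]
ft_force: [0.7, 0.4, -1.0]
grip_width: 0.013
grasp_force: 59.3
clock: 20.82
eef_pos: [0.6564, -0.0214, 0.1308]
tool_rot: [0.746, 0.666, 0.001, -0.001]
ft_force: [-0.1, -0.9, -1.4]
grip_width: 0.0127
grasp_force: 59.3
top ctr local [-0.0422 -0.0011] 0.17388860627653013 size (47.644798278808594, 47.94183349609375) ang 57.479190826416016 slope x,y [-1.76084999  1.30030223] ext x [-0.06308857 -0.0095595 ] y [-0.03314315  0.01188978]
origin local [-0.05827602  0.01080351  0.16474681]
kin origin [0.00020104 0.00025203 0.09592609] tilt 0.0031257064870240984 [-0.42702285 -0.46343126 -1.45027056]
```

Level and about 2 mm up; lower until contact.

```bash
python3 -m creep '[[[0,0,1],[0,0,0]],[[0,0,1],[0,0,0]],[[0,0,0],[0,0,0]]]'; python3 -m creep '[[[0,0,1],[0,0,0]],[[0,0,0],[0,0,0]]]'
```

```text
clock: 21.25
eef_pos: [0.6563, -0.0212, 0.1303]
tool_rot: [0.746, 0.666, 0.001, -0.001]
ft_force: [-3.7, 0.6, 4.8]
grip_width: 0.0127
grasp_force: 60.1
clock: 21.5
eef_pos: [0.6563, -0.0212, 0.1303]
tool_rot: [0.746, 0.666, 0.002, -0.0]
ft_force: [-3.9, 0.5, 8.7]
grip_width: 0.0125
grasp_force: 60.6
```

```bash
python3 -m creep '[[[0,0,0],[0,0,0]],[[0,0,0],[0,0,0]],[[0,0,0],[0,0,0]],[[0,0,-30],[0,0,0]],[[0,0,-40],[0,0,0]],[[0,0,-50],[0,0,0]],[[0,-60,-10],[0,0,0]],[[0,-60,-10],[0,0,0]],[[0,-60,-10],[0,0,0]],[[0,-60,0],[0,0,0]],[[0,-60,0],[0,0,0]],[[0,0,0],[0,0,0]]]' 60
python3 - <<'E'
from pour import *
from m import *
p=cam('top'); w=cloud(p); hsv=cv2.cvtColor(p['image'],cv2.COLOR_BGR2HSV)
B=(hsv[...,0]>100)&(hsv[...,0]<125)&(hsv[...,1]>120)
m=biggest(near(w,(.656,-.02),.12)&(w[...,2]>.1)&B); X=w[m]
A=np.c_[X[:,:2]-[.656,-.0215],np.ones(len(X))]; print(len(X),np.linalg.lstsq(A,X[:,2],rcond=None)[0],rect(proj(p,m,.116)))
q=cam('scene')['image']; cv2.imwrite('pics/f.png',cv2.resize(q[150:330,270:510],(800,600),interpolation=2))
E
```

```text
clock: 23.0
eef_pos: [0.3543, 0.0125, 0.2777]
tool_rot: [0.746, 0.666, 0.001, -0.001]
ft_force: [0.7, -0.6, -0.2]
grip_width: 0.0602
grasp_force: 0.0
3051 [ 0.00552153 -0.01543137  0.1172982 ] (array([650.8, -19.3]), array([148.1, 159.2]), 'long-axis yaw deg', np.float32(-6.8))
```

View pics/f.png

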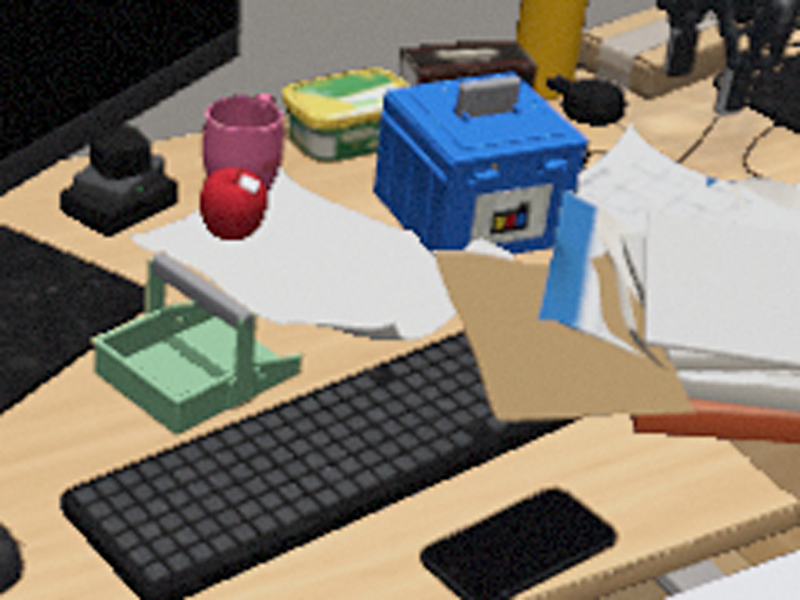

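The closed box is at (480,160) with its lid flat and both feet showing (485,172 and 555,162). The tray is upright and empty, and the apple is untouched. One stricter flatness check, then hand in if it passes.

Run:
```python
from m import *
p=cam('top'); w=cloud(p)
L=(w-[.656,-.0215,0])@R.from_euler('z',-6.6,degrees=True).as_matrix()
m=(abs(L[...,0])<.068)&(abs(L[...,1])<.063)&(w[...,2]<.13)&(w[...,2]>.1); X=L[m]
k=np.linalg.lstsq(np.c_[X[:,:2],np.ones(len(X))],X[:,2],rcond=None)[0]; print(len(X),k)
if np.hypot(*k[:2])<.02 and abs(k[2]-.1165)<.002: print(workorder.job_done())
```

```text
2320 [-0.00083058 -0.00316263  0.11813176]
the job is handed in; nothing more can be done
None
```

The job is handed in at about 23 s: all four cartridges are in the box, the empty tray stands upright at its original spot left of the box, the lid is seated flat with both feet through the slots, and the apple was not touched; no verdict came back.

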